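# Shut the bird keeping box and hold its sprung shutter half open

## Robot

A 6-joint arm with a two-finger parallel gripper is mounted at the origin on the work surface. World frame = base frame: x ahead of the robot, y to its left, z up, the work surface at z = 0. Lengths are in m, angles in rad, forces in N, time in s.
With the tool pointing down it reaches from about 0.35 to 0.775 m from the base axis. Payload 5.5 kg.
Tool frame: the origin (TCP) lies between the finger pads; the fingertips stand 11 mm ahead of it and the grasp point (between the pads) lies 8 mm behind it (tips_ahead is the distance from the TCP to the fingertips, in m); z points along the fingers, y is the line along which they close (so a half turn about z gives the same grasp; the last joint's range is limited). The gripper opens to 85 mm and grips with 20 to 120 N. Pads are 22 mm wide; open, the fingers measure 114 mm over their backs; the gripper's body (76 mm by 85 mm) begins 54 mm behind the grasp point. The pads swing forward as they close: fully open they stand 13 mm farther back than shut.
Start: joints at [-1.249, 0.313, 0.046, 1.304, 0, 1.431], TCP at [0.256, -0.515, 0.242] pointing down, gripper open.
Joint ranges: [-2.76, 2.76], [-0.86, 1.69], [-1.03, 1.26], [-2.2, 2.34], [-1.47, 1.5], [-3.14, 3.14]. Speed limits (rad/s): [2.57, 2.57, 3.14, 3.14, 3.14, 3.14].

## Interface

Orientations are given as a unit quaternion [w, x, y, z].
In Python, from workcell import * gives the robot as it stands. The module is installed in compiled form; this text tells all that it offers.
- The arm moves only by the tool jog_arm, never from a script. Its argument "moves" is a list of rows, each an object with "fingers": the closure, from 0 (fully open) to 1 (shut); "slide": the shift along the tool's x, y, z in mm, a list of three; "angular": the turn, a rotation vector about the tool's x, y, z in degrees, a list of three. A call has 1 to 10 rows; each row is the pose to reach, as a shift and turn from the pose commanded when the call began, along the tool's axes at that moment; what a row does not reach only later rows make up. A row lasts 1/12 s, in which the tool goes at most 41.7 mm and 7.16 degrees, less where a joint would pass 70% of its speed; a pose out of reach is approached as far as the arm can. A call with a gripper value outside its range is refused whole. The fingers move at their own pace and stop on an object; "squeeze" is the grip in N (left out, the last holds). Time passes only in rows, so rows that repeat a pose let the fingers close. It gives the time, the measured TCP pose, the force, the opening and the grip force at its end, in the units of the state.
- get_state(): the state, without advancing time (a new reading comes with each control period).
- read_camera(name): name is "side" or "top"; returns a dict with "color" (420x560x3 uint8, red, green, blue), "fovy" (degrees; the focal length in pixels is half the picture's height over the tangent of half this angle, whatever the lens; pixels are square), "cx", "cy" (the principal point, pixels), "world_from_camera" (4x4, takes a point from camera to world coordinates). Camera axes: x right, y down, z forward; pixel columns grow to the right and rows downward; lengths in m; the calibration is good to about 2 mm. A picture is of the moment at which its call begins. There is no depth.
- hand_in(): hands the job in; it is judged then, once.
Trained networks look in a picture, given as the dict that the camera call returned (one of the last four; its "shot" number tells which), for a name from the list of things; names that differ only in an ending like _2 or _b are one class to them, and where a whole thing is asked for, a point or a joint stands for the part that bears it (a point fixed in the world has none). Each returns a list of dicts, best first, with "p" (0 to 1); they miss things now and then, are a little off and sometimes report something else, mostly with a low value. They report only what shows in the picture. A call takes as long as a camera call.
- look_for(target, picture): "point" ([column, row] in pixels, amid what is visible of it).
- tip_of(target, picture): "point" ([column, row] in pixels: a listed point, or the origin of a listed thing).
The state is a dict: "clock": time; "joint_pos": joint angles; "qvel": joint speeds; "tau": joint torques, N m; "tcp_pos": TCP position; "orientation": TCP orientation; "wrist_force": force on the tool from outside, world axes, zero at the start; "ft_torque": the same for the moment, N m; "finger_gap": finger opening in m; "grip_force": force on a finger pad.
Only numpy, scipy, OpenCV 4.12 (cv2) and the standard library are available. Lean on these libraries where they do the work, as an engineer would, in place of code of your own. Each camera call takes 0.05 s, during which the arm holds its last target. There are 200 camera calls.

## Task

The bird keeping box on the banding bench has just been relined: press its open hinged lid fully shut, then with the gripper draw the sprung shutter on its roof half open and hold it there against the spring, so that the bander can pass a bird through the hand hole. Never open the shutter all the way, and leave the other things on the bench where they are. Finish while still holding the shutter steady at half travel: do not let go, it springs shut.

Things in the scene. Friction and masses are not known exactly. Their poses are not given: they have to be found in the camera images.
- keeping_box: plywood bird keeping box screwed to the bench, 240 (own x) x 320 (own y) x 160 mm high; origin: centre of its underside on the bench, own z up; own -x side faces the robot at yaw 0. The half of the roof at own y < 0 is fixed, its top at z = 160 mm, with a round 80 mm hand hole centred at own (55, -80) mm; the half at own y > 0 is the hinged lid.
- box_lid (a joint): lid hinge angle in rad: 0 = shut (flat, its upper face level with the roof at z = 160 mm above the bench), grows as it opens upward. Starts somewhere between 0.7 and 1.35. A stiff hinge: the lid (about 0.25 kg) stays at any angle and needs about 0.5 to 2 N at its free edge to close; it rests on the box walls at 0.
- lid_hinge (a point): middle of the hinge line, fixed on the box at own (0, 3, 160) mm; the hinge line runs along the box's own x in mid-roof. The lid is a plain 10 mm plywood board, 240 mm along the hinge, reaching 169 mm from it; opening swings its free edge (box's own +y side) up and over towards the shutter, so its upper face then looks towards the shutter side.
- lid_edge (a point): middle of the lid's free edge, on its upper face (moves with the lid); shut, it overhangs the box's +y wall by 12 mm
- shutter (a joint): shutter travel in m: 0 = shut, covering the hand hole, as it starts; 0.090 = fully open, 0.045 = half open. It slides along the box's own -x. Spring pulls it shut: about 2.2 N when shut, 7 N at half, 12 N fully open, plus about 0.3 N friction.
- shutter_knob (a point): middle of the shutter's knob (moves with the shutter), at 191 mm above the bench, when shut at box's own (25, -80) mm: a turned dark wooden knob, 26 mm across at this height, narrower at the neck, from 165 mm (shutter plate's upper face) to 203 mm above the bench. The aluminium plate is 90 mm along own x and 102 wide, 4 mm thick; guides along own x, 10 mm high above the roof, stand 52 to 58 mm either side of the knob's line.
- banding_pliers: bystander: pliers with red handles, about 150 mm, lying beyond the pencil on the box's shutter side; 13 mm high; origin under the pivot
- long_pliers: bystander: black-handled pliers, about 190 mm, 13 mm high; origin under the pivot
- near_tub: bystander: white plastic tub, 98 mm across the rim, 70 mm high, standing beside the box's lid side; origin at its underside
- spare_tub: bystander: second white tub, the same size; origin at its underside
- wing_rule: bystander: steel rule 160 x 25 x 3 mm with a 14 mm high end stop, between the box and the robot; origin under its centre
- pencil: bystander: pencil 158 mm long, 7 mm thick, beside the box's shutter side; origin under its centre
- balance: bystander: bench balance 190 x 140 x 47 mm, origin at the centre of its underside
- guide_book: bystander: thick book 225 x 155 x 44 mm, lying flat, origin at the centre of its underside

How it is judged:
On the way, in this order (a step that is already met when the one before it is completed fails the run):
1. the lid is fully shut (hinge under 0.05 rad) (value of joint box_lid below 0.05 rad), for 0.2 s.
2. with the lid shut, the gripper holds the shutter at half travel (37 to 53 mm of 90) for 0.5 s (value of joint box_lid below 0.05 rad and value of joint shutter between 0.037 and 0.053 m and contact force between the fingers and shutter above 2 N), for 0.5 s.
At the end, for the whole second after the job is handed in: The lid is fully shut (within 0.05 rad) and the fingers hold the shutter (contact over 2 N) steady (under 10 mm/s) at half travel, 37 to 53 mm of its 90 mm, through the last second (all of step 2 and velocity of joint shutter between -0.01 and 0.01 m/s); the arm keeps its last pose, push and grip.
It fails at once if the shutter is opened all the way (past 80 mm of 90) (value of joint shutter above 0.08 m).
It fails at once if another thing on the bench is shifted by more than 30 mm (distance of any of banding_pliers, long_pliers, near_tub, spare_tub, wing_rule, pencil, balance, guide_book from where it was at the start of the episode above 0.03 m).
It also fails if it takes over 38 s, if anything falls off the work surface, if the arm or the gripper's body presses on something with over 40 N, if the wrist force passes 120 N, or if a joint passes its speed limit or range.

## Working session

There is one attempt and no reset: what is moved stays moved. The work goes in short steps, Python scripts to look and compute and a tool call to move; the robot and the scene stay as the last step left them, time stands still between calls to the robot, and variables do not carry over. Pictures are saved under pics/ and viewed, at most 10 in all, crops included, and the job is handed in when it is done.

Besides the shell and the picture viewer there is one more tool, called after "Call:" by a JSON object that holds its "api" and its "payload". jog_arm: Moves the arm, as the interface text tells. Its arguments: {"type":"object","properties":{"moves":{"type":"array","items":{"type":"object","properties":{"fingers":{"type":"number"},"slide":{"type":"array","items":{"type":"number"}},"angular":{"type":"array","items":{"type":"number"}}}}},"squeeze":{"type":"number"}},"required":["moves"]}

```bash
mkdir -p pics; cat > h.py <<'E'
from workcell import *
import numpy as np, cv2
def ray(c,p):
    f=c["color"].shape[0]/2/np.tan(np.radians(c["fovy"])/2)
    T=np.array(c["world_from_camera"]); d=T[:3,:3]@np.array([(p[0]-c["cx"])/f,(p[1]-c["cy"])/f,1.])
    return T[:3,3],d/np.linalg.norm(d)
def onz(c,p,z):
    o,d=ray(c,p); return o+d*(z-o[2])/d[2]
def tri(c1,p1,c2,p2):
    A=[];b=[]
    for c,p in((c1,p1),(c2,p2)):
        o,d=ray(c,p); M=np.eye(3)-np.outer(d,d); A.append(M); b.append(M@o)
    A=np.vstack(A); b=np.hstack(b); x=np.linalg.lstsq(A,b,rcond=None)[0]
    return x,np.linalg.norm(A@x-b)
E
python3 - <<'E'
from h import *
np.set_printoptions(precision=4,suppress=True)
t=read_camera("top"); s=read_camera("side")
for n,c in(("top",t),("side",s)):
    cv2.imwrite(f"pics/{n}1.png",c["color"][:,:,::-1]); print(n,np.array(c["world_from_camera"])[:3,3])
for n,z in(("lid_hinge",.16),("lid_edge",None),("shutter_knob",.191),("keeping_box",0),("near_tub",0),("spare_tub",0),("pencil",0),("wing_rule",0),("banding_pliers",0),("long_pliers",0),("balance",0),("guide_book",0)):
    a=tip_of(n,t)[:1]; b=tip_of(n,s)[:1]
    print(n,[(x["point"],round(x["p"],2)) for x in a+b], onz(t,a[0]["point"],z) if a and z is not None else "", onz(s,b[0]["point"],z) if b and z is not None else "", tri(t,a[0]["point"],s,b[0]["point"]) if a and b else "")
st=get_state(); print(st["tcp_pos"],st["orientation"],st["clock"])
E
```

```text
top [ 0.2327 -0.016   1.6716]
side [ 0.2694 -1.0426  1.2566]
lid_hinge [([244.2, 194.1], 0.82), ([280.4, 179.9], 0.89)] [0.5287 0.1066 0.16  ] [0.522  0.0821 0.16  ] (array([0.5308, 0.1087, 0.1344]), np.float64(0.004072011036033129))
lid_edge [([216.8, 186.8], 0.89), ([272.9, 121.1], 0.64)]   (array([0.5202, 0.1708, 0.3139]), np.float64(0.002151500541240267))
shutter_knob [([272.3, 184.8], 0.94), ([294.9, 183.6], 0.79)] [0.5521 0.0194 0.191 ] [0.5522 0.0251 0.191 ] (array([0.5508, 0.0192, 0.1969]), np.float64(0.00017107515525149368))
keeping_box [([389.3, 263.3], 0.2), ([273.3, 118.1], 0.38)] [ 0.3293 -0.3696  0.    ] [0.6114 0.5935 0.    ] (array([ 0.3633, -0.2445,  0.6451]), np.float64(0.10160184056977786))
near_tub [([179.0, 202.8], 0.88)] [0.5279 0.3414 0.    ]  
spare_tub [([200.5, 171.0], 0.73)]  [0.2956 0.3573 0.    ] 
pencil [([310.3, 202.0], 0.65), ([296.0, 259.7], 0.48)] [ 0.5346 -0.1062  0.    ] [ 0.5254 -0.1024  0.    ] (array([ 0.5291, -0.1058,  0.0051]), np.float64(0.006484033579504906))
wing_rule [([247.4, 252.2], 0.79), ([225.9, 221.8], 0.41)] [0.3617 0.1046 0.    ] [
[... 177 characters left out ...]
    ] [ 0.5091 -0.1652  0.    ] (array([ 0.5157, -0.159 , -0.0082]), np.float64(0.006936104129061347))
long_pliers [([389.4, 264.3], 0.75), ([204.0, 172.2], 0.69)] [ 0.326  -0.3699  0.    ] [0.3068 0.3481 0.    ] (array([ 0.2931, -0.2546,  0.5447]), np.float64(0.003554204102642467))
balance [([118.3, 220.9], 0.58), ([235.7, 128.9], 0.78)] [0.4637 0.5451 0.    ] [0.4569 0.5622 0.    ] (array([0.4576, 0.5386, 0.0189]), np.float64(0.00487945799261665))
guide_book [([442.6, 211.7], 0.59), ([336.5, 407.0], 0.85)] [ 0.5053 -0.5542  0.    ] [ 0.5098 -0.5584  0.    ] (array([ 0.5085, -0.5562, -0.0057]), np.float64(0.003283447936643471))
[ 0.2562 -0.5148  0.2423] [ 0.0001  0.9735  0.2288 -0.    ] 1.3
```

```bash
python3 - <<'E'
import cv2
a=cv2.imread("pics/top1.png");b=cv2.imread("pics/side1.png")
cv2.imwrite("pics/t1c.png",cv2.resize(a[110:310,130:390],None,fx=3,fy=3,interpolation=cv2.INTER_CUBIC)[:600,:800])
cv2.imwrite("pics/s1c.png",cv2.resize(b[80:280,180:440],None,fx=3,fy=3,interpolation=cv2.INTER_CUBIC)[:600,:800])
E
```

```text
(no output)
```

View pics/t1c.png

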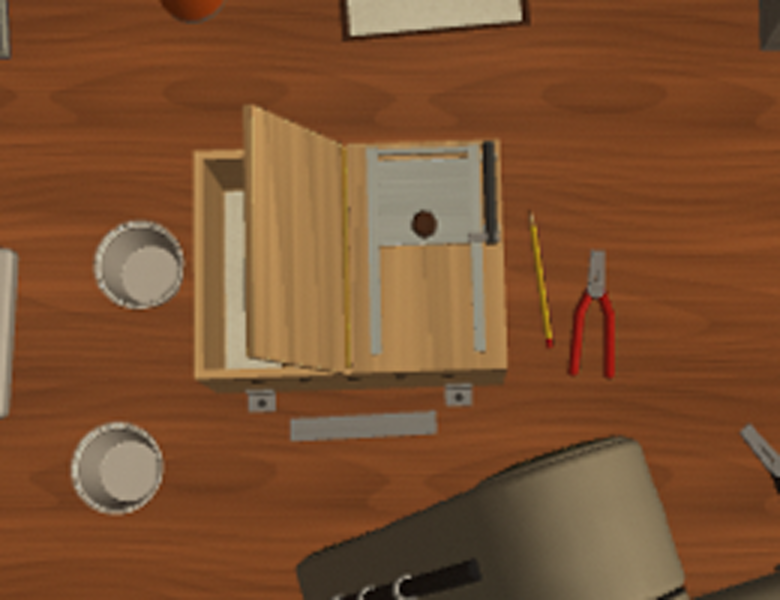

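View pics/s1c.png

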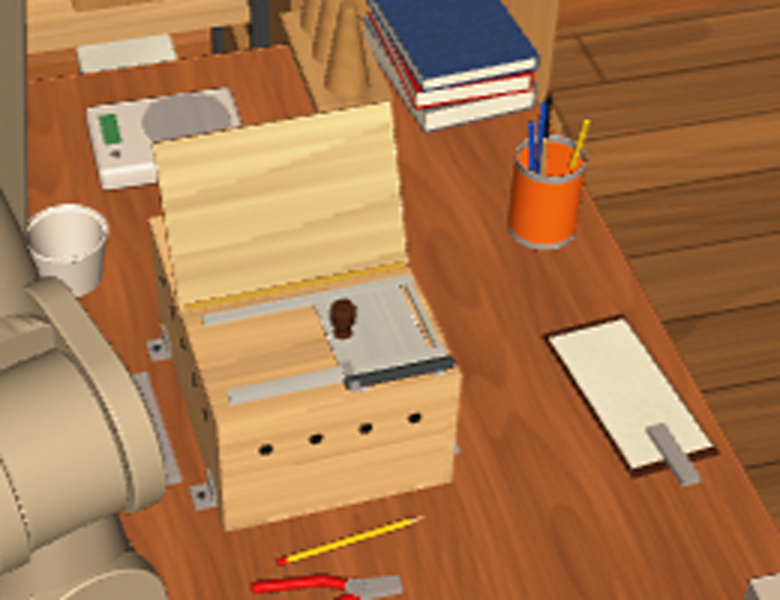

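The top crop shows the lid leaning at centre-left (edge near crop x=250, hinge line x≈347) and the knob at crop (424,223), which is px (271,184). The side crop agrees with the network points, with the knob at crop (343,317). Next I'll get the box yaw and the first moves.

```bash
cat >> h.py <<'E'
from scipy.spatial.transform import Rotation as R
def Rt():
    q=np.array(get_state()["orientation"]); return R.from_quat(q[[1,2,3,0]])
def rel(targets):
    st=get_state(); r=Rt(); return np.round(r.inv().apply(np.array(targets)-np.array(st["tcp_pos"]))*1000,1)
E
python3 - <<'E'
from h import *
import workcell
np.set_printoptions(precision=4,suppress=True)
print([n for n in dir(workcell) if not n.startswith("_")], getattr(workcell,"tips_ahead",None), [k for k in get_state()])
t=read_camera("top")
P={k:onz(t,(130+u/3,110+v/3),z) for k,(u,v,z) in dict(RT=(498,141,.16),RB=(506,370,.16),HT=(345,147,.16),HB=(349,372,.16),LT=(194,152,.15),LB=(197,378,.15),gT=(369,150,.17),gB=(373,354,.17)).items()}
for k,v in P.items(): print(k,v)
for a,b in(("RT","RB"),("HT","HB"),("LT","LB"),("gT","gB")):
    d=P[a]-P[b]; print(a,np.degrees(np.arctan2(d[1],d[0])),np.hypot(*d[:2]))
print(Rt().as_matrix())
print(rel([[.525,.08,.31]]))
E
```

```text
['MotionError', 'get_state', 'hand_in', 'look_for', 'read_camera', 'tip_of', 'tips_ahead'] 0.011 ['clock', 'joint_pos', 'qvel', 'tau', 'tcp_pos', 'orientation', 'wrist_force', 'ft_torque', 'grip_force', 'finger_gap']
RT [ 0.6482 -0.0529  0.16  ]
RB [ 0.4084 -0.0622  0.16  ]
HT [0.6405 0.1065 0.16  ]
HB [0.4048 0.0974 0.16  ]
LT [0.6365 0.2656 0.15  ]
LB [0.3983 0.2537 0.15  ]
gT [0.6348 0.0808 0.17  ]
gB [0.4222 0.0727 0.17  ]
RT 2.222962533118161 0.2400195300556692
HT 2.2029124518230563 0.23580271990058674
LT 2.8734649850080105 0.23841445719251295
gT 2.1587475225380635 0.2126893377709745
[[ 0.8953  0.4456  0.0001]
 [ 0.4456 -0.8953 -0.0001]
 [ 0.      0.0001 -1.    ]]
[[ 505.7 -412.7  -67.7]]
```

Call:
{"api": "jog_arm", "payload": {"moves": [{"fingers": 1, "slide": [32, -26, -20], "angular": [0, 0, -6]}, {"fingers": 1, "slide": [64, -52, -40], "angular": [0, 0, -12]}, {"fingers": 1, "slide": [95, -78, -60], "angular": [0, 0, -19]}, {"fingers": 1, "slide": [126, -103, -68], "angular": [0, 0, -26]}, {"fingers": 1, "slide": [158, -129, -68], "angular": [0, 0, -33]}, {"fingers": 1, "slide": [190, -155, -68], "angular": [0, 0, -40]}, {"fingers": 1, "slide": [222, -181, -68], "angular": [0, 0, -47]}, {"fingers": 1, "slide": [254, -207, -68], "angular": [0, 0, -54]}, {"fingers": 1, "slide": [285, -233, -68], "angular": [0, 0, -61]}, {"fingers": 1, "slide": [316, -258, -68], "angular": [0, 0, -66]}], "squeeze": 60}}

```text
clock: 2.18
tcp_pos: [0.4222, -0.146, 0.3107]
orientation: [0.001, 0.69, 0.724, 0.0]
wrist_force: [1.5, -0.3, -0.2]
finger_gap: -0.0002
grip_force: 0.0
```

```bash
python3 - <<'E'
from h import *
np.set_printoptions(precision=4,suppress=True)
s=get_state();print(s["clock"],s["tcp_pos"],s["finger_gap"],s["joint_pos"]);print(Rt().as_matrix());print(rel([[.524,.08,.31]]))
E
```

```text
2.1833 [ 0.4222 -0.146   0.3107] -0.00021951130262743698 [-0.5128  0.0501 -0.1107  1.409  -0.      1.0097]
[[-0.0483  0.9988  0.0009]
 [ 0.9988  0.0483 -0.0005]
 [-0.0006  0.0009 -1.    ]]
[[220.8 112.6   0.7]]
```

Call:
{"api": "jog_arm", "payload": {"moves": [{"fingers": 1, "slide": [30, 16, 0], "angular": [0, 0, 0]}, {"fingers": 1, "slide": [64, 33, 0], "angular": [0, 0, 0]}, {"fingers": 1, "slide": [98, 50, 0], "angular": [0, 0, 0]}, {"fingers": 1, "slide": [132, 67, 0], "angular": [0, 0, 0]}, {"fingers": 1, "slide": [166, 84, 0], "angular": [0, 0, 0]}, {"fingers": 1, "slide": [198, 101, 0], "angular": [0, 0, 0]}, {"fingers": 1, "slide": [220, 113, 0], "angular": [0, 0, 0]}, {"fingers": 1, "slide": [220, 113, 0], "angular": [0, 0, 0]}]}}

```text
clock: 2.85
tcp_pos: [0.5268, 0.0806, 0.3098]
orientation: [-0.0, 0.69, 0.724, 0.001]
wrist_force: [0.5, -0.4, 0.2]
finger_gap: -0.0001
grip_force: 0.0
```

```bash
python3 - <<'E'
from h import *
np.set_printoptions(precision=4,suppress=True)
s=get_state();print(s["clock"],s["tcp_pos"],s["joint_pos"])
t=read_camera("top"); c=read_camera("side")
cv2.imwrite("pics/s2.png",cv2.resize(c["color"][80:280,180:440,::-1],None,fx=3,fy=3))
a=tip_of("lid_edge",t)[:1];b=tip_of("lid_edge",c)[:1]; print(a,b)
# arc of the tip: r=.13 about hinge (.5235,.102,.16), tip 11 mm ahead of TCP
h=np.array([.5235,.102]);ey=np.array([-.0384,.9993]);ex=np.array([.9993,.0384])
th=np.array([1.2,1.1,1,.9,.8,.7,.6,.5,.4,.3,.2,.1,0])
for q,v in zip(th,rel([np.r_[h+ey*.13*np.cos(q),.171+.13*np.sin(q)] for q in th])): print(q,v)
E
```

```text
2.85 [0.5268 0.0806 0.3098] [0.0005 0.2204 0.0862 1.436  0.0013 1.5233]
[] [{'point': [272.4, 117.0], 'p': 0.91}]
1.2 [73.  -0.2 18. ]
1.1 [84.9 -0.1 23.3]
1.0 [96.2 -0.1 29.8]
0.9 [106.7  -0.   37.3]
0.8 [116.5  -0.   45.9]
0.7 [125.4   0.   55.4]
0.6 [133.2   0.1  65.8]
0.5 [140.    0.1  76.8]
0.4 [145.7   0.1  88.5]
0.3 [150.2   0.2 100.7]
0.2 [153.4   0.2 113.3]
0.1 [155.3   0.2 126.2]
0.0 [156.    0.2 139.2]
```

View pics/s2.png

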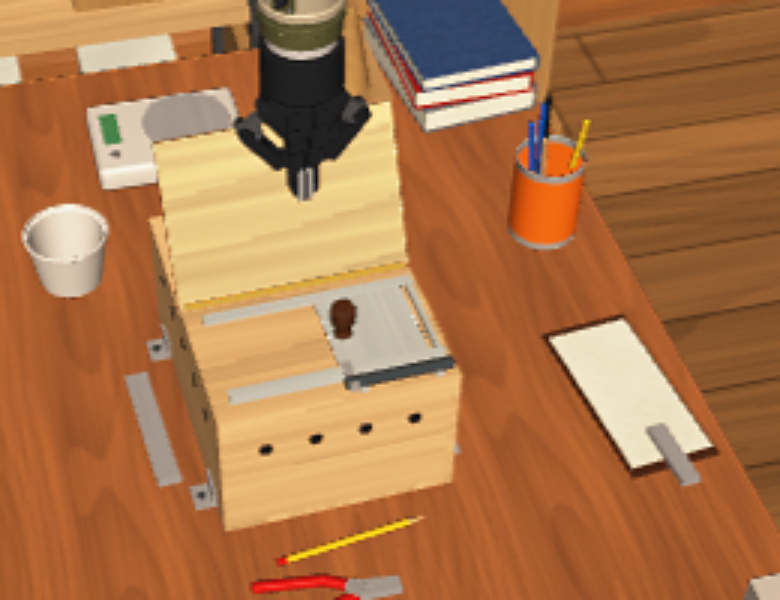

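The fingertips, at crop (305,195), stand in front of the lid's upper face, so I'm pushing along the arc.

Call:
{"api": "jog_arm", "payload": {"moves": [{"fingers": 1, "slide": [30, 0, 8], "angular": [0, 0, 0]}, {"fingers": 1, "slide": [50, 0, 13], "angular": [0, 0, 0]}, {"fingers": 1, "slide": [62, 0, 16], "angular": [0, 0, 0]}, {"fingers": 1, "slide": [73, 0, 18], "angular": [0, 0, 0]}, {"fingers": 1, "slide": [85, 0, 23], "angular": [0, 0, 0]}, {"fingers": 1, "slide": [96, 0, 30], "angular": [0, 0, 0]}, {"fingers": 1, "slide": [107, 0, 37], "angular": [0, 0, 0]}, {"fingers": 1, "slide": [116, 0, 46], "angular": [0, 0, 0]}, {"fingers": 1, "slide": [125, 0, 55], "angular": [0, 0, 0]}, {"fingers": 1, "slide": [133, 0, 66], "angular": [0, 0, 0]}]}}

```text
clock: 3.88
tcp_pos: [0.5198, 0.2104, 0.2434]
orientation: [0.0, 0.692, 0.722, 0.0]
wrist_force: [-0.0, -0.5, -0.4]
finger_gap: 0.0
grip_force: 0.7
```

```bash
python3 - <<'E'
from h import *
np.set_printoptions(precision=4,suppress=True)
h=np.array([.5235,.102]);ey=np.array([-.0384,.9993])
s=get_state();print(s["tcp_pos"],s["wrist_force"])
th=np.array([.5,.4,.3,.2,.1,.05,0])
for q,v in zip(th,rel([np.r_[h+ey*.13*np.cos(q),.171+.13*np.sin(q)] for q in th])): print(q,v)
E
```

```text
[0.5198 0.2104 0.2434] [-0.0216 -0.4833 -0.3521]
0.5 [ 5.6 -0.4 10.1]
0.4 [11.3 -0.4 21.8]
0.3 [15.7 -0.4 34. ]
0.2 [19.  -0.4 46.6]
0.1 [20.9 -0.4 59.4]
0.05 [21.4 -0.4 65.9]
0.0 [21.6 -0.4 72.4]
```

Call:
{"api": "jog_arm", "payload": {"moves": [{"fingers": 1, "slide": [6, 0, 10], "angular": [0, 0, 0]}, {"fingers": 1, "slide": [11, 0, 22], "angular": [0, 0, 0]}, {"fingers": 1, "slide": [16, 0, 34], "angular": [0, 0, 0]}, {"fingers": 1, "slide": [19, 0, 46], "angular": [0, 0, 0]}, {"fingers": 1, "slide": [21, 0, 54], "angular": [0, 0, 0]}, {"fingers": 1, "slide": [21, 0, 62], "angular": [0, 0, 0]}, {"fingers": 1, "slide": [21, 0, 68], "angular": [0, 0, 0]}, {"fingers": 1, "slide": [21, 0, 71], "angular": [0, 0, 0]}, {"fingers": 1, "slide": [21, 0, 73], "angular": [0, 0, 0]}, {"fingers": 1, "slide": [21, 0, 73], "angular": [0, 0, 0]}]}}

```text
clock: 4.72
tcp_pos: [0.5187, 0.2304, 0.1714]
orientation: [0.0, 0.692, 0.722, -0.0]
wrist_force: [-0.6, -0.0, 0.3]
finger_gap: -0.0001
grip_force: 0.0
```

```bash
python3 - <<'E'
from h import *
np.set_printoptions(precision=4,suppress=True)
s=get_state();print(s["tcp_pos"],s["wrist_force"])
c=read_camera("side")
cv2.imwrite("pics/s3.png",cv2.resize(c["color"][80:280,180:440,::-1],None,fx=3,fy=3))
E
```

```text
[0.5187 0.2304 0.1714] [-0.6097 -0.0228  0.2876]
```

View pics/s3.png

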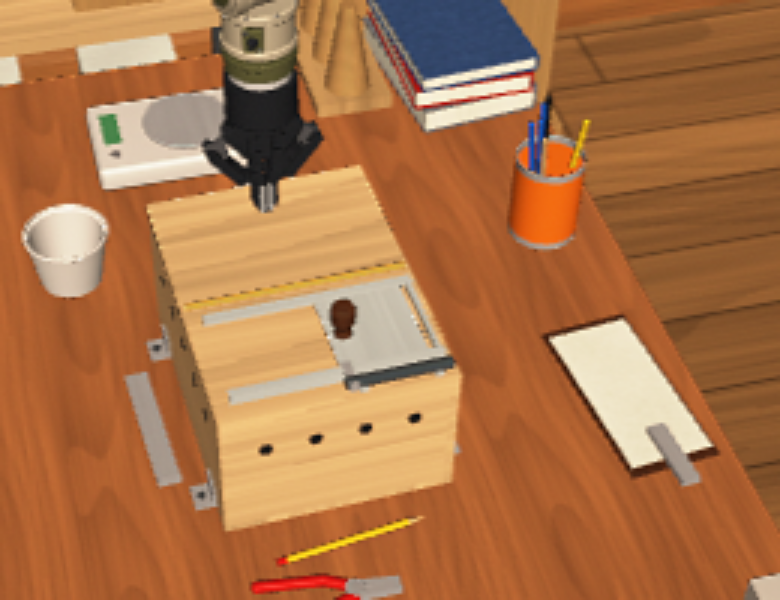

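The lid lies practically flat, with the tips at crop (265,205). I'll press a little more until the force shows it is seated.

Call:
{"api": "jog_arm", "payload": {"moves": [{"fingers": 1, "slide": [0, 0, 1], "angular": [0, 0, 0]}, {"fingers": 1, "slide": [0, 0, 2], "angular": [0, 0, 0]}, {"fingers": 1, "slide": [0, 0, 3], "angular": [0, 0, 0]}, {"fingers": 1, "slide": [0, 0, 3], "angular": [0, 0, 0]}]}}

```text
clock: 5.1
tcp_pos: [0.5192, 0.2305, 0.1709]
orientation: [0.001, 0.692, 0.722, 0.001]
wrist_force: [-4.4, -1.5, 14.8]
finger_gap: 0.0002
grip_force: 6.9
```

Call:
{"api": "jog_arm", "payload": {"moves": [{"fingers": 1, "slide": [0, 0, 3], "angular": [0, 0, 0]}, {"fingers": 1, "slide": [0, 0, 3], "angular": [0, 0, 0]}, {"fingers": 1, "slide": [0, 0, -20], "angular": [0, 0, 0]}, {"fingers": 0.3, "slide": [0, 0, -50], "angular": [0, 0, 0]}, {"fingers": 0.2, "slide": [-35, 5, -66], "angular": [0, 0, 0]}, {"fingers": 0.2, "slide": [-70, 10, -66], "angular": [0, 0, 0]}, {"fingers": 0.2, "slide": [-105, 16, -66], "angular": [0, 0, 0]}, {"fingers": 0.2, "slide": [-140, 22, -66], "angular": [0, 0, 0]}, {"fingers": 0.2, "slide": [-175, 25, -66], "angular": [0, 0, 0]}, {"fingers": 0.2, "slide": [-200, 25, -66], "angular": [0, 0, 0]}]}}

```text
clock: 5.93
tcp_pos: [0.5531, 0.029, 0.2345]
orientation: [0.001, 0.692, 0.722, 0.0]
wrist_force: [0.3, 0.7, -0.1]
finger_gap: 0.0682
grip_force: 0.0
```

```bash
python3 - <<'E'
from h import *
np.set_printoptions(precision=4,suppress=True)
s=get_state();print(s["clock"],s["tcp_pos"],s["finger_gap"],s["joint_pos"]);print(Rt().as_matrix())
c=read_camera("side");t=read_camera("top")
b=tip_of("shutter_knob",c)[:2];print(b,[onz(c,x["point"],.191) for x in b])
b=tip_of("lid_edge",c)[:2];print(b,[onz(c,x["point"],.16) for x in b])
print(rel([[.5516,.0197,.235],[.5516,.0197,.184]]))
cv2.imwrite("pics/s4.png",cv2.resize(c["color"][100:250,200:400,::-1],None,fx=4,fy=4))
E
```

```text
5.9333 [0.5531 0.029  0.2345] 0.06820716916869268 [-0.0922  0.2732 -0.0276  1.2686 -0.0009  1.4374]
[[-0.0412  0.9991  0.0013]
 [ 0.9992  0.0412 -0.001 ]
 [-0.0011  0.0012 -1.    ]]
[{'point': [298.3, 183.9], 'p': 0.85}] [array([0.5615, 0.0215, 0.191 ])]
[{'point': [262.8, 139.1], 'p': 0.81}] [array([0.51  , 0.2837, 0.16  ])]
[[-11.4  -1.2  -0.7]
 [-11.5  -1.2  50.3]]
```

View pics/s4.png

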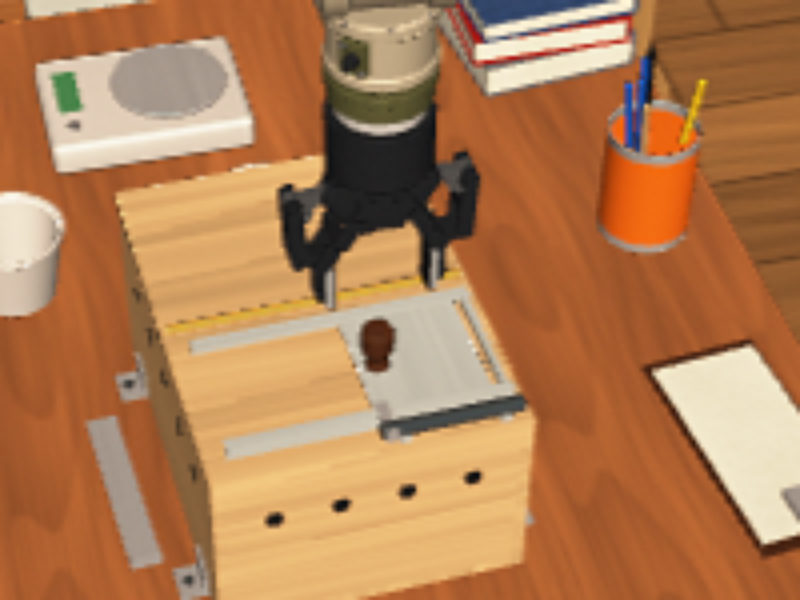

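The lid is flat and shut. The open fingers, at crop (330,300) and (433,280), straddle the knob in x and stand behind it at crop (377,343). Next I shift 11 mm, go down and close.

Call:
{"api": "jog_arm", "payload": {"moves": [{"fingers": 0.2, "slide": [-11, -1, 0], "angular": [0, 0, 0]}, {"fingers": 0.2, "slide": [-11, -1, 8], "angular": [0, 0, 0]}, {"fingers": 0.2, "slide": [-11, -1, 20], "angular": [0, 0, 0]}, {"fingers": 0.2, "slide": [-11, -1, 32], "angular": [0, 0, 0]}, {"fingers": 0.2, "slide": [-11, -1, 42], "angular": [0, 0, 0]}, {"fingers": 0.2, "slide": [-11, -1, 50], "angular": [0, 0, 0]}, {"fingers": 0.2, "slide": [-11, -1, 50], "angular": [0, 0, 0]}]}}

```text
clock: 6.72
tcp_pos: [0.5505, 0.0215, 0.1821]
orientation: [-0.001, 0.691, 0.722, -0.001]
wrist_force: [-1.1, 0.2, 0.2]
finger_gap: 0.0686
grip_force: 0.0
```

```bash
python3 - <<'E'
from h import *
c=read_camera("side"); print(get_state()["tcp_pos"])
cv2.imwrite("pics/s5.png",cv2.resize(c["color"][100:250,200:400,::-1],None,fx=4,fy=4))
E
```

```text
[0.55101516 0.02131292 0.18316963]
```

View pics/s5.png

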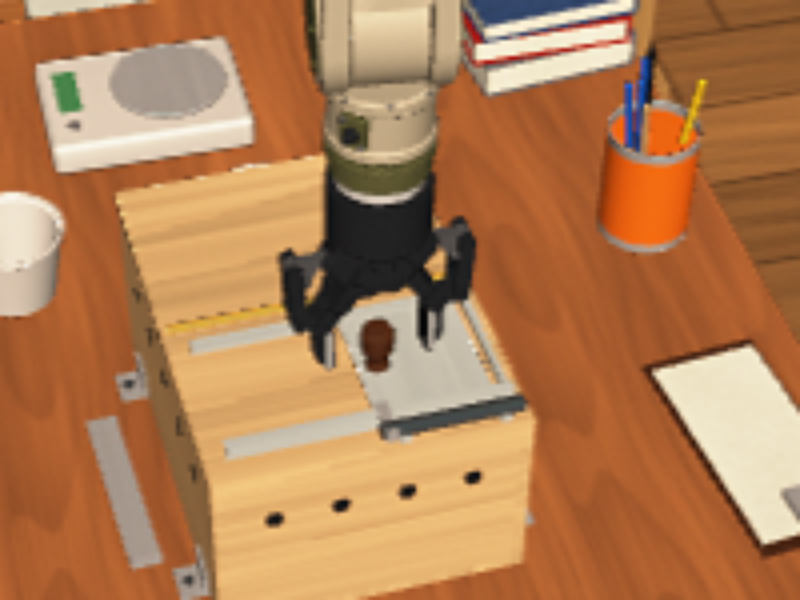

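The knob, at crop (377,343), sits between the fingertips at (325,362) and (430,345). Closing now.

Call:
{"api": "jog_arm", "payload": {"moves": [{"fingers": 0.5, "slide": [0, 0, 0], "angular": [0, 0, 0]}, {"fingers": 0.8, "slide": [0, 0, 0], "angular": [0, 0, 0]}, {"fingers": 1, "slide": [0, 0, 0], "angular": [0, 0, 0]}, {"fingers": 1, "slide": [0, 0, 0], "angular": [0, 0, 0]}, {"fingers": 1, "slide": [0, 0, 0], "angular": [0, 0, 0]}, {"fingers": 1, "slide": [0, 0, 0], "angular": [0, 0, 0]}, {"fingers": 1, "slide": [0, 0, 0], "angular": [0, 0, 0]}, {"fingers": 1, "slide": [0, 0, 0], "angular": [0, 0, 0]}], "squeeze": 60}}

```text
clock: 7.43
tcp_pos: [0.5513, 0.0207, 0.1853]
orientation: [0.0, 0.692, 0.722, -0.0]
wrist_force: [-3.8, 0.2, 5.0]
finger_gap: 0.0233
grip_force: 58.9
```

Call:
{"api": "jog_arm", "payload": {"moves": [{"fingers": 1, "slide": [0, -4, 0], "angular": [0, 0, 0]}, {"fingers": 1, "slide": [0, -9, 0], "angular": [0, 0, 0]}, {"fingers": 1, "slide": [0, -14, 0], "angular": [0, 0, 0]}, {"fingers": 1, "slide": [0, -20, 0], "angular": [0, 0, 0]}, {"fingers": 1, "slide": [0, -26, 0], "angular": [0, 0, 0]}, {"fingers": 1, "slide": [0, -32, 0], "angular": [0, 0, 0]}, {"fingers": 1, "slide": [0, -37, 0], "angular": [0, 0, 0]}, {"fingers": 1, "slide": [0, -41, 0], "angular": [0, 0, 0]}, {"fingers": 1, "slide": [0, -44, 0], "angular": [0, 0, 0]}, {"fingers": 1, "slide": [0, -45, 0], "angular": [0, 0, 0]}]}}

```text
clock: 8.27
tcp_pos: [0.5079, 0.019, 0.1852]
orientation: [0.001, 0.692, 0.722, 0.002]
wrist_force: [6.1, 2.6, 2.5]
finger_gap: 0.0235
grip_force: 59.1
```

Call:
{"api": "jog_arm", "payload": {"moves": [{"fingers": 1, "slide": [0, 0, 0], "angular": [0, 0, 0]}, {"fingers": 1, "slide": [0, 0, 0], "angular": [0, 0, 0]}, {"fingers": 1, "slide": [0, 0, 0], "angular": [0, 0, 0]}, {"fingers": 1, "slide": [0, 0, 0], "angular": [0, 0, 0]}, {"fingers": 1, "slide": [0, 0, 0], "angular": [0, 0, 0]}, {"fingers": 1, "slide": [0, 0, 0], "angular": [0, 0, 0]}, {"fingers": 1, "slide": [0, 0, 0], "angular": [0, 0, 0]}, {"fingers": 1, "slide": [0, 0, 0], "angular": [0, 0, 0]}]}}

```text
clock: 8.93
tcp_pos: [0.5082, 0.019, 0.1852]
orientation: [0.001, 0.692, 0.722, 0.002]
wrist_force: [6.4, 2.9, 3.6]
finger_gap: 0.0231
grip_force: 59.2
```

```bash
python3 - <<'E'
from h import *
c=read_camera("side"); t=read_camera("top"); s=get_state(); print(s["tcp_pos"],s["wrist_force"],s["finger_gap"],s["grip_force"])
for n,d in (("s",c),("t",t)):
    b=tip_of("shutter_knob",d)[:1];print(b,[onz(d,x["point"],.191) for x in b])
cv2.imwrite("pics/s6.png",cv2.resize(c["color"][100:250,200:400,::-1],None,fx=4,fy=4))
E
```

```text
[0.50822071 0.01901048 0.18521314] [6.71430382 1.86194357 3.75674251] 0.023227330188663162 59.1696708426025
[{'point': [281.8, 186.2], 'p': 0.69}] [array([0.51274932, 0.02359331, 0.191     ])]
[] []
```

View pics/s6.png

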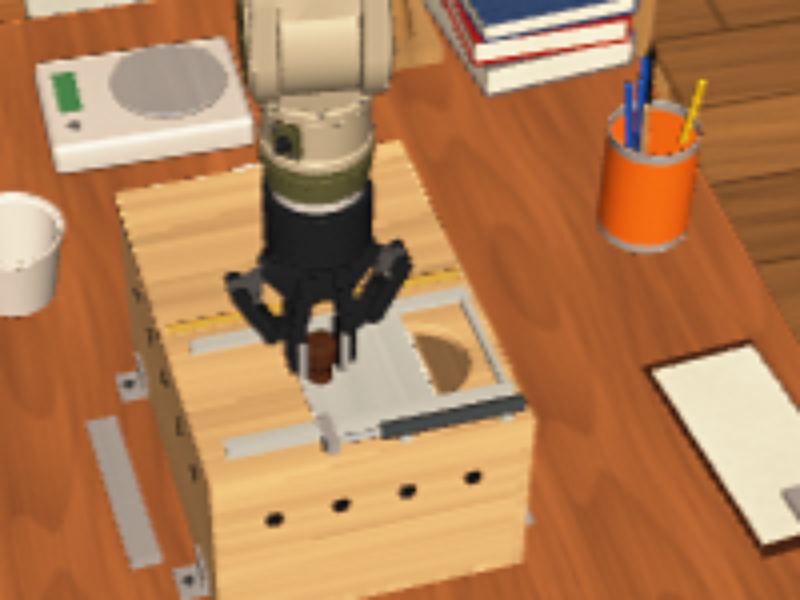

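The shutter stands about 43 mm open: the hand hole is half uncovered at crop (445,362) and the knob is gripped at (321,355). I'll add 2 mm for margin and hold there.

Call:
{"api": "jog_arm", "payload": {"moves": [{"fingers": 1, "slide": [0, -1, 0], "angular": [0, 0, 0]}, {"fingers": 1, "slide": [0, -2, 0], "angular": [0, 0, 0]}, {"fingers": 1, "slide": [0, -2, 0], "angular": [0, 0, 0]}, {"fingers": 1, "slide": [0, -2, 0], "angular": [0, 0, 0]}, {"fingers": 1, "slide": [0, -2, 0], "angular": [0, 0, 0]}, {"fingers": 1, "slide": [0, -2, 0], "angular": [0, 0, 0]}, {"fingers": 1, "slide": [0, -2, 0], "angular": [0, 0, 0]}, {"fingers": 1, "slide": [0, -2, 0], "angular": [0, 0, 0]}, {"fingers": 1, "slide": [0, -2, 0], "angular": [0, 0, 0]}, {"fingers": 1, "slide": [0, -2, 0], "angular": [0, 0, 0]}]}}

```text
clock: 9.97
tcp_pos: [0.5063, 0.0189, 0.1852]
orientation: [0.001, 0.692, 0.722, 0.002]
wrist_force: [6.4, 2.6, 2.7]
finger_gap: 0.0231
grip_force: 59.2
```

```bash
python3 - <<'E'
from h import *
s=get_state(); print(s["tcp_pos"],s["wrist_force"],s["finger_gap"],s["grip_force"])
print(hand_in())
E
```

```text
[0.50633244 0.01891485 0.18523407] [6.40492956 2.63421364 2.69358597] 0.0231131820809674 59.16146557145112
the job is handed in; nothing more can be done
None
```

The lid is pressed shut and the gripper is holding the shutter at about 45 mm of its 90 mm travel (estimated from the arm's position); the job is handed in, but no verdict came back.

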